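Open the push-and-turn cap of the kettle descaler

ROBOT

A 7-joint arm with a two-finger parallel gripper is mounted at the origin on a cart in front of the work surface, level with it; the furniture and walls round the work are solid. World frame = base frame: x ahead of the robot, y to its left, z up, the work surface at z = 0. Lengths are in mm, angles in rad, forces in N, time in s.
With the tool pointing down it reaches from about 400 to 875 mm from the base axis. Payload 4.4 kg.
Tool frame: the origin (TCP) lies between the finger pads; the fingertips stand ctrl.tcp_to_tips ahead of it and the grasp point (between the pads) lies 8 mm behind it (ctrl.tcp_to_tips is the distance from the TCP to the fingertips, in mm); z points along the fingers, y is the direction in which the jaws open and shut (so a half turn about z gives the same grasp; the last joint's range is limited). The gripper opens to 85 mm and grips with 20 to 120 N. Pads are 22 mm wide; open, the fingers measure 114 mm over their backs; the gripper's body (76 mm by 85 mm) begins 54 mm behind the grasp point. The pads swing forward as they close: fully open they stand 13 mm farther back than shut.
Start: joints at [-1.281, 0.628, 0.038, 1.517, -0.027, 0.996, -0.02], TCP at [226.399, 609.312, 242.313] pointing down, gripper open.
Joint ranges: [-3.06, 3.06], [-0.37, 2.12], [-1.25, 1.32], [0.18, 2.47], [-1.1, 4.24], [0.23, 1.98], [-2.94, 2.94]. Speed limits (rad/s): [2.57, 2.57, 3.14, 3.14, 3.14, 3.14, 3.14].

INTERFACE

Orientations are given as [roll, pitch, yaw] about the fixed x, y, z axes, in that order (R = Rz(yaw) Ry(pitch) Rx(roll)).
In Python, from cell import ctrl gives the robot as it stands.
- The arm moves only by the tool send_rows, never from a script. Its argument "rows" is a list of rows, each an object of numbers: "x", "y", "z": the shift along the world's x, y, z in cm; "roll": the turn about the world's z in degrees; "claw": the closure, from 0 (fully open) to 1 (shut). A call has 1 to 5 rows; each row is the pose to reach, as a shift and turn from the pose commanded when the call began; what a row does not reach only later rows make up. A row lasts 1/12 s, in which the tool goes at most 41.7 mm and 7.16 degrees, less where a joint would pass 70% of its speed; a pose out of reach is approached as far as the arm can. A call with a gripper value outside its range is refused whole. The fingers move at their own pace and stop on an object; the grip force is fixed at half the most. Time passes only in rows, so rows that repeat a pose let the fingers close. It gives the time, the measured TCP pose, the force and the opening at its end, in the units of the state.
- ctrl.read_state(): the state, without advancing time (a new reading comes with each control period).
- ctrl.get_image(name): name is "scene" or "top"; returns (picture, depth): 480x640x3 uint8, blue, green, red; 480x640 float32, mm along the optical axis (not along the pixel's ray), 0 where there is no reading.
- ctrl.get_calibration(name): a dict with "intrinsics" (3x3 intrinsics, pixels), "T" (4x4, takes a point from camera to world coordinates). Camera axes: x right, y down, z forward; pixel columns grow to the right and rows downward; lengths in mm; the calibration is good to about 2 mm. A picture is of the moment at which its call begins. get_calibration takes no time and is no camera call.
- ctrl.finish_job(): hands the job in, once; it reports no verdict.
Trained networks look in the newest picture that a camera, given by its name, has taken for a name from the list of things; names that differ only in an ending like _2 or _b are one class to them, and where a whole thing is asked for, a point or a joint stands for the part that bears it (a point fixed in the world has none). Each returns a list of dicts, best first, with "confidence" (0 to 1); they miss things now and then, are a little off and sometimes report something else, mostly with a low value. They report only what shows in the picture. A call takes as long as a camera call. They do not tell look-alikes from the thing itself.
- ctrl.recognise(camera, query): "uv" ([column, row] in pixels, amid what is visible of it).
- ctrl.regions_of(camera, query): "region" (480x640 bool, what is visible of it) and "uv" ([column, row] in pixels, amid what is visible of it).
- ctrl.place_of(camera, query): "uv" ([column, row] in pixels: a listed point, or the origin of a listed thing).
The state is a dict: "clock": time; "qpos": joint angles; "qd": joint speeds; "tau": joint torques, N m; "eef_pos": TCP position; "tool_rot": TCP orientation; "force": force on the tool from outside, world axes, zero at the start; "torque": the same for the moment, N m; "width": finger opening in mm.
Only numpy, scipy, OpenCV 4.12 (cv2) and the standard library are available. Lean on these libraries where they do the work, as an engineer would, in place of code of your own. Each camera call takes 0.05 s, during which the arm holds its last target. There are 200 camera calls.

TASK

Open the child-safe descaler bottle that is clamped in the stand, ready to descale the kettle: press its cap down against the spring, keep it pressed while you twist it about a quarter turn anticlockwise (seen from above), and lift it off. Finish while holding the cap: the gripper keeps it still and upright, straight above the open bottle, with its rim about 8 cm clear of the neck; do not put it down or let go. Leave the salt shaker, the garlic and the flat tin where they stand.

Things in the scene. Friction and masses are not known exactly. Their poses are not given: they have to be found in the camera images.
- bottle: round white bottle, plain paper label, 76 mm in diameter, clamped immovably in a metal stand (base 130 x 130 x 17 mm; round cradle up to 61 mm, a grey screw head on either side). Origin: on the bottle's axis at the worktop, z up. The cylinder ends 92 mm up; the shoulder narrows to a 40 mm collar, top at 128 mm. Rim of the locked cap: 135 mm; top of the locked cap: 171 mm
- cap: round grey ribbed cap on the bottle, 46 mm in diameter, 36 mm high, 30 g, raised arrow along its +x on the flat top. Origin: centre of its lower rim, z up; locked, its x axis agrees with the bottle's. Unpressed it turns no more than about 10 degrees; clockwise it is always blocked. About 1.5 mm of play all round. The upper 29 mm of its side are free to grip at any yaw
- neck_top (a point): centre of the top of the bottle's neck, 157.5 mm above the worktop, hidden in the cap at first. Two lugs inside the cap sit in notches of the neck. Pressed down 5 to 7 mm they clear the notches and the cap turns anticlockwise seen from above (positive about z); from about 55 to 115 degrees of turn it lifts straight off; a stop blocks it at about 130
- insert (a joint): sprung metal insert in the neck that pushes the cap up, m: 0 with the cap locked, negative as the cap is pressed down (-0.007 when the cap meets the collar), +0.003 when the cap is off (its top is then 12.5 mm above the neck). Pushes with 6 N locked, 10 N at 5 mm down, 12 N at 7 mm down
- salt_shaker: bystander: glass salt shaker with a grey top, 44 mm in diameter, 90 mm high, to the right of the bottle; origin at the centre of its underside
- garlic: bystander: a garlic bulb, 48 x 50 x 51 mm, behind the bottle to the left; origin at the centre of its underside
- tin_sardines: bystander: flat oblong tin, 63 x 105 x 24 mm, to the left of the bottle; origin at the centre of its underside
Not all that is in view belongs to the job. What is shaped like the cap but brown is not meant.

How it is judged:
By the outcome, as a careful person would: the job done as asked, in the order asked, and still so for the second after the job is handed in, while the arm keeps its last pose, push and grip.
It also fails if it takes over 40 s, if anything falls off the work surface, if the arm or the gripper's body presses on something with over 40 N, if the wrist force passes 120 N, or if a joint passes its speed limit or range.

## Working session

There is one attempt and no reset: what is moved stays moved. The work goes in short steps, Python scripts to look and compute and a tool call to move; the robot and the scene stay as the last step left them, time stands still between calls to the robot, and variables do not carry over. Pictures are saved under pics/ and viewed, on a budget of 10 in all, crops included, one or two more only if the job needs it, and the job is handed in when it is done.

Besides the shell and the picture viewer there is one more tool, called after "Emit:" as name(argument=value, ...) on one line, values as JSON. send_rows: Moves the arm, as the interface text tells. Its arguments: {"type":"object","properties":{"rows":{"type":"array"}},"required":["rows"]}

```bash
mkdir -p pics; cat > h.py <<'E'
from cell import ctrl
import numpy as np, cv2
def pts(cam, depth):
    c=ctrl.get_calibration(cam); K=np.array(c["intrinsics"]); T=np.array(c["T"])
    v,u=np.mgrid[:480,:640]; d=depth
    P=np.stack([(u-K[0,2])/K[0,0]*d,(v-K[1,2])/K[1,1]*d,d],-1)
    return P@T[:3,:3].T+T[:3,3]
E
python3 - <<'E'
from h import *
s=ctrl.read_state(); print(s, ctrl.tcp_to_tips)
for cam in ("scene","top"):
    im,d=ctrl.get_image(cam); cv2.imwrite(f"pics/{cam}0.png",im); P=pts(cam,d)
    for q in ("cap","bottle","salt_shaker","garlic","tin_sardines"):
        for r in ctrl.regions_of(cam,q)[:3]:
            m=r["region"]&(d>0); X=P[m]
            zt=np.percentile(X[:,2],98) if len(X) else 0
            top=X[X[:,2]>zt-5] if len(X) else X
            print(cam,q,round(r["confidence"],2),np.round(r["uv"]),m.sum(),"ztop",round(zt),"topmid",np.round((top.min(0)+top.max(0))/2) if len(top) else None,np.round(np.ptp(top,axis=0)) if len(top) else None)
E
```

```text
{'clock': 0.0, 'qpos': array([-1.28079812,  0.62931702,  0.0384465 ,  1.51834166, -0.02701068,
        0.99629189, -0.01998034]), 'qd': array([ 2.13173385e-03,  5.91197959e-04, -2.06441817e-04, -7.68301790e-04,
       -7.86841491e-04, -9.29383875e-05, -1.16811066e-03]), 'tau': array([ 1.21529803e-03, -5.63410842e+01,  1.22691169e+00, -1.93440932e+01,
        1.10883848e-02,  1.02746522e-02,  4.60771858e-06]), 'eef_pos': array([226.18773033, 608.75182   , 241.41642599]), 'tool_rot': array([-3.13975281e+00,  1.58776301e-05,  2.78580523e+00]), 'force': array([ 0.5574913 , -0.390294  , -0.33647385]), 'torque': array([ 0.01619232, -0.02907845, -0.06985099]), 'width': 85.19691082331384} 11.0
scene cap 0.79 [293. 308.] 546 ztop 39 topmid [380.  29.  37.] [45. 44.  6.]
scene cap 0.68 [336. 353.] 593 ztop 39 topmid [ 391. -103.   37.] [44. 43.  6.]
scene cap 0.64 [354. 244.] 608 ztop 174 topmid [518.  18. 172.] [44. 44.  6.]
scene bottle 0.68 [350. 285.] 3062 ztop 120 topmid [516.  15. 122.] [43. 46. 15.]
scene salt_shaker 0.8 [381. 324.] 621 ztop 90 topmid [ 503. -101.   89.] [24. 26.  7.]
s
[... 193 characters left out ...]
 936 ztop 26 topmid [528. 167.  24.] [ 81. 109.   7.]
top cap 0.96 [445. 195.] 688 ztop 40 topmid [ 599. -138.   38.] [43. 42.  6.]
top cap 0.91 [431. 312.] 677 ztop 39 topmid [ 394. -102.   38.] [43. 43.  7.]
top cap 0.74 [364. 221.] 909 ztop 174 topmid [521.  19. 172.] [44. 44.  6.]
top bottle 0.58 [353. 248.] 4535 ztop 116 topmid [516.  19. 126.] [47. 56. 30.]
top salt_shaker 0.95 [430. 247.] 687 ztop 91 topmid [505. -99.  89.] [26. 26.  7.]
top garlic 0.92 [292. 191.] 619 ztop 49 topmid [612. 125.  48.] [16. 12.  9.]
top tin_sardines 0.68 [269. 232.] 2086 ztop 26 topmid [531. 168.  25.] [ 81. 108.   8.]
top tin_sardines 0.53 [353. 244.] 4575 ztop 116 topmid [518.  19. 139.] [50. 56. 57.]
```

```bash
python3 - <<'E'
from h import *
a=cv2.imread("pics/scene0.png")[150:450,200:500];b=cv2.imread("pics/top0.png")[130:370,220:500]
cv2.imwrite("pics/both.png",np.hstack([cv2.resize(a,(400,400)),cv2.resize(b,(400,400))]))
im=cv2.imread("pics/top0.png")
for u,v in((445,195),(431,312),(364,221)):print(im[v-4:v+5,u-4:u+5].mean((0,1)))
E
```

```text
[ 33.19753086  78.2345679  146.0617284 ]
[ 31.51851852  70.16049383 128.75308642]
[129.30864198 125.12345679 129.62962963]
```

View pics/both.png

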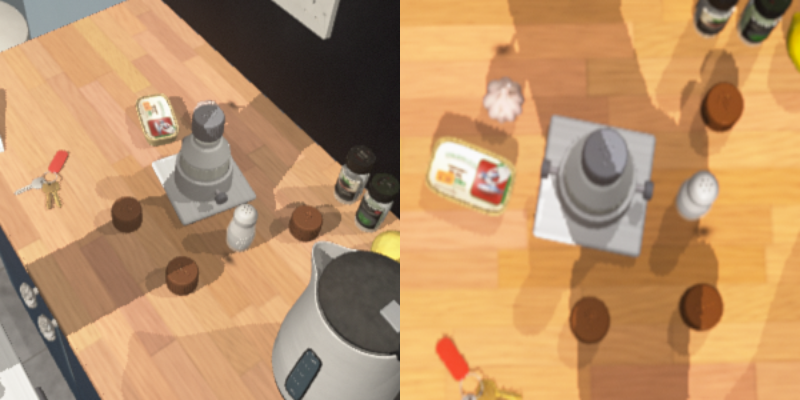

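The top picture shows the grey cap on the clamped bottle at top pixel (364,221), with its top at about 172 mm, which matches the given 171. Look-alikes are the brown caps at top pixels (445,195), (431,312) and about (353,322). I choose the grey one. I'll go above it and turn the tool clockwise on the way, so there is room to twist.

```bash
python3 - <<'E'
from h import *
for cam in ("scene","top"):
    im,d=ctrl.get_image(cam); P=pts(cam,d)
    m=(np.abs(P[...,2]-172)<4)&(np.hypot(P[...,0]-520,P[...,1]-18)<35)
    X=P[m]; c,r=cv2.minEnclosingCircle(X[:,:2].astype(np.float32)); print(cam,np.round(c,1),round(r,1),X.mean(0).round(1),m.sum())
E
```

```text
scene [519.   17.8] 23.6 [517.3  16.8 171.5] 348
top [521.   18.2] 22.8 [520.6  18.4 171.5] 743
```

Emit:
send_rows(rows=[{"x":1.8,"y":-3.7,"z":1,"roll":-4,"claw":0},{"x":3.6,"y":-7.4,"z":1,"roll":-8,"claw":0},{"x":5.4,"y":-11.1,"z":1,"roll":-12,"claw":0},{"x":7.2,"y":-14.8,"z":1,"roll":-16,"claw":0},{"x":9,"y":-18.5,"z":1,"roll":-20,"claw":0}])

```text
clock: 1.12
eef_pos: [317.0, 422.6, 252.6]
tool_rot: [3.141, -0.0, 2.434]
force: [0.8, -0.5, 0.2]
width: 85.4
```

Emit:
send_rows(rows=[{"x":1.8,"y":-3.6,"roll":-4,"claw":0},{"x":3.6,"y":-7.2,"roll":-8,"claw":0},{"x":5.4,"y":-10.8,"roll":-12,"claw":0},{"x":7.2,"y":-14.4,"roll":-16,"claw":0},{"x":9,"y":-18,"roll":-20,"claw":0}])

```text
$.rows[0]: bad value
```

Emit:
send_rows(rows=[{"x":1.8,"y":-3.6,"roll":-5,"claw":0},{"x":3.6,"y":-7.2,"roll":-10,"claw":0},{"x":5.4,"y":-10.8,"roll":-15,"claw":0},{"x":7.2,"y":-14.4,"roll":-20,"claw":0},{"x":9,"y":-18,"roll":-25,"claw":0}])

```text
$.rows[0]: bad value
```

Emit:
send_rows(rows=[{"x":1.2,"y":-2.3,"claw":0},{"x":2.4,"y":-4.6,"claw":0},{"x":2.4,"y":-4.6,"claw":0},{"x":2.4,"y":-4.6,"claw":0}])

```text
$.rows[0]: bad value
```

```bash
python3 - <<'E'
from h import *
s=ctrl.read_state(); print(s["qpos"].round(2),s["eef_pos"].round(1),s["tool_rot"].round(3),s["force"].round(1))
im,d=ctrl.get_image("scene"); a=im[130:350,230:480]; cv2.imwrite("pics/c1.png",cv2.resize(a,(750,660))[:600])
E
```

```text
[-1.08  0.44  0.14  1.85 -0.08  0.86 -0.04] [317.  422.6 252.6] [ 3.141 -0.     2.434] [ 0.8 -0.5  0.2]
```

View pics/c1.png

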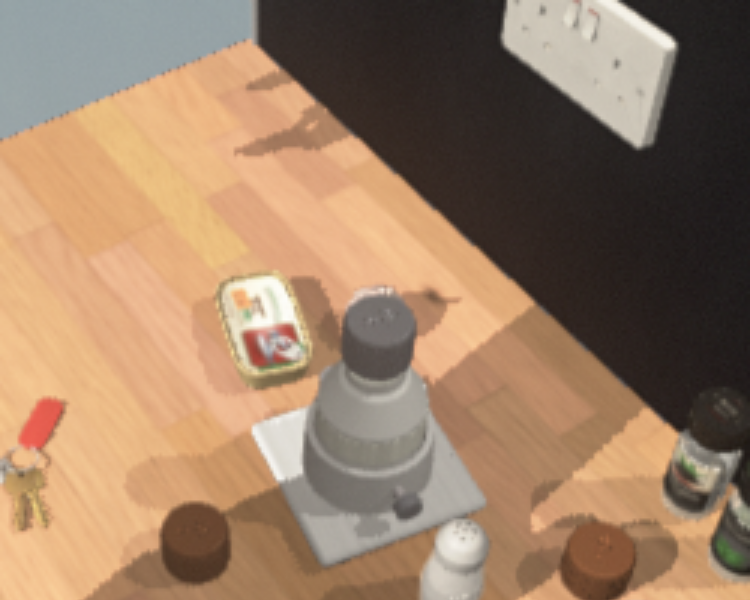

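The scene crop shows the grey cap on the bottle at crop (380,335). Nothing stands as high around it. The rows were refused because every field is needed, so I'm resending them with "z".

Emit:
send_rows(rows=[{"x":1.8,"y":-3.6,"z":0,"roll":-4,"claw":0},{"x":3.6,"y":-7.2,"z":0,"roll":-8,"claw":0},{"x":5.4,"y":-10.8,"z":0,"roll":-12,"claw":0},{"x":7.2,"y":-14.4,"z":0,"roll":-16,"claw":0},{"x":9,"y":-18,"z":0,"roll":-20,"claw":0}])

```text
clock: 1.58
eef_pos: [407.0, 242.9, 252.7]
tool_rot: [3.141, -0.0, 2.085]
force: [1.2, 0.4, 0.9]
width: 85.6
```

Emit:
send_rows(rows=[{"x":1.8,"y":-3.6,"z":0,"roll":-5,"claw":0},{"x":3.6,"y":-7.2,"z":0,"roll":-10,"claw":0},{"x":5.4,"y":-10.8,"z":0,"roll":-15,"claw":0},{"x":7.2,"y":-14.4,"z":0,"roll":-20,"claw":0},{"x":9,"y":-18,"z":0,"roll":-25,"claw":0}])

```text
clock: 2.0
eef_pos: [497.2, 62.8, 252.7]
tool_rot: [3.141, -0.0, 1.648]
force: [0.8, -0.3, -0.5]
width: 85.4
```

Emit:
send_rows(rows=[{"x":1.2,"y":-2.3,"z":0,"roll":0,"claw":0},{"x":2.4,"y":-4.6,"z":0,"roll":0,"claw":0},{"x":2.4,"y":-4.6,"z":0,"roll":0,"claw":0},{"x":2.4,"y":-4.6,"z":0,"roll":0,"claw":0}])

```text
clock: 2.33
eef_pos: [520.9, 16.9, 252.4]
tool_rot: [3.141, 0.0, 1.648]
force: [0.3, 0.2, -0.2]
width: 85.4
```

```bash
python3 - <<'E'
from h import *
s=ctrl.read_state(); print(s["qpos"].round(2),s["eef_pos"].round(1),s["tool_rot"].round(3),s["force"].round(1),s["torque"].round(2))
im,d=ctrl.get_image("scene"); a=im[130:350,230:480]; cv2.imwrite("pics/c2.png",cv2.resize(a,(680,600)))
E
```

```text
[-0.36  0.46  0.4   1.87 -0.23  0.86  0.23] [520.9  16.9 252.4] [3.141 0.    1.648] [ 0.3  0.2 -0.2] [ 0.07 -0.04 -0.05]
```

View pics/c2.png

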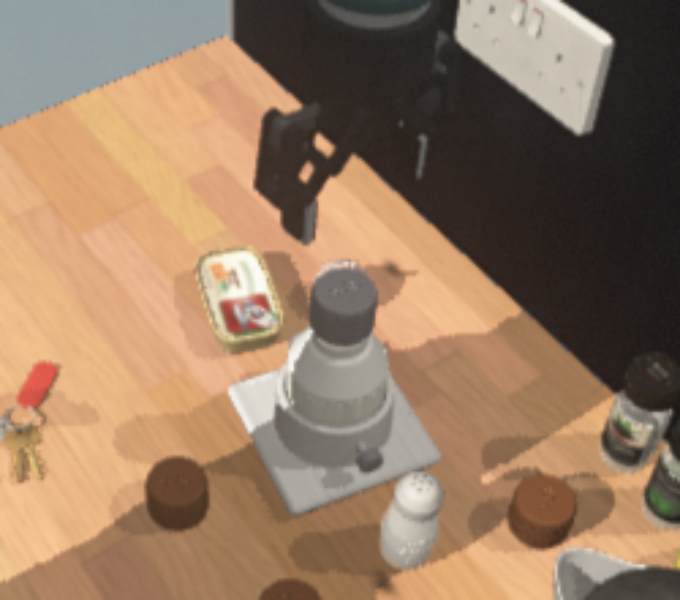

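The jaws straddle the cap along x, at crop (285,235) and (420,170), with the cap at (343,300). Now I go down and grip.

Emit:
send_rows(rows=[{"x":0,"y":0.1,"z":-3,"roll":0,"claw":0},{"x":0,"y":0.1,"z":-6,"roll":0,"claw":0},{"x":0,"y":0.1,"z":-8.5,"roll":0,"claw":0},{"x":0,"y":0.1,"z":-9.9,"roll":0,"claw":0},{"x":0,"y":0.1,"z":-9.9,"roll":0,"claw":0}])

```text
clock: 2.8
eef_pos: [517.7, 21.3, 150.6]
tool_rot: [-3.135, -0.001, 1.654]
force: [-0.4, -0.6, 0.3]
width: 85.4
```

Emit:
send_rows(rows=[{"x":0,"y":0,"z":0,"roll":0,"claw":0.3},{"x":0,"y":0,"z":0,"roll":0,"claw":0.4},{"x":0,"y":0,"z":0,"roll":0,"claw":0.4},{"x":0,"y":0,"z":0,"roll":0,"claw":0.4},{"x":0,"y":0,"z":0,"roll":0,"claw":0.4}])

```text
clock: 3.22
eef_pos: [520.9, 19.5, 154.2]
tool_rot: [3.14, -0.0, 1.652]
force: [0.5, -0.3, 0.7]
width: 51.2
```

Emit:
send_rows(rows=[{"x":0,"y":0,"z":0,"roll":0,"claw":0.6},{"x":0,"y":0,"z":0,"roll":0,"claw":1},{"x":0,"y":0,"z":0,"roll":0,"claw":1},{"x":0,"y":0,"z":0,"roll":0,"claw":1},{"x":0,"y":0,"z":0,"roll":0,"claw":1}])

```text
clock: 3.63
eef_pos: [520.7, 19.5, 154.1]
tool_rot: [3.141, -0.001, 1.651]
force: [-1.2, 0.1, 6.7]
width: 44.6
```

```bash
python3 - <<'E'
from h import *
s=ctrl.read_state(); print(s["qpos"].round(2),s["eef_pos"].round(1),s["tool_rot"].round(3),s["force"].round(1),s["torque"].round(2),s["width"])
im,d=ctrl.get_image("scene"); a=im[160:300,290:430]; cv2.imwrite("pics/c3.png",cv2.resize(a,(600,600)))
E
```

```text
[-0.31  0.59  0.33  1.97 -0.31  0.63  0.3 ] [520.7  19.5 154.1] [ 3.141e+00 -1.000e-03  1.651e+00] [-1.2  0.1  6.7] [ 0.1   0.25 -0.03] 44.55354391812657
```

View pics/c3.png

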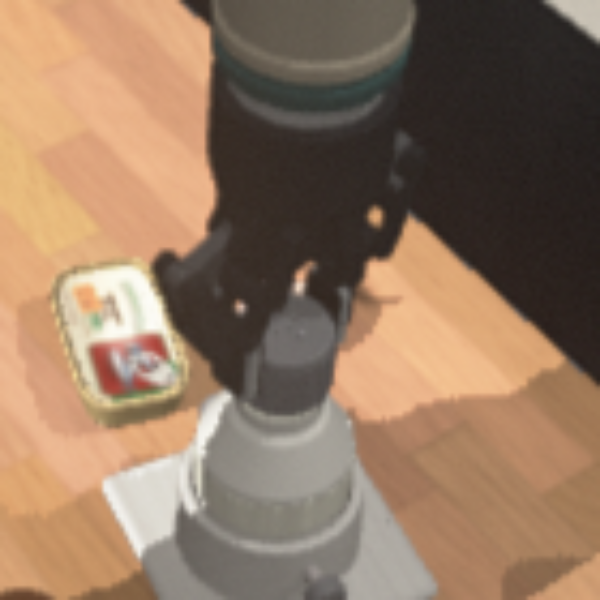

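Gripped: width 44.6 mm, cap at crop (297,345) between the pads. Next I press it down gently.

Emit:
send_rows(rows=[{"x":0,"y":0,"z":-0.15,"roll":0,"claw":1},{"x":0,"y":0,"z":-0.3,"roll":0,"claw":1},{"x":0,"y":0,"z":-0.45,"roll":0,"claw":1},{"x":0,"y":0,"z":-0.6,"roll":0,"claw":1},{"x":0,"y":0,"z":-0.6,"roll":0,"claw":1}])

```text
clock: 4.1
eef_pos: [520.7, 19.4, 148.4]
tool_rot: [3.14, -0.001, 1.651]
force: [-3.4, -0.2, 11.3]
width: 44.9
```

Emit:
send_rows(rows=[{"x":0,"y":0,"z":0,"roll":0,"claw":1},{"x":0,"y":0,"z":0,"roll":0,"claw":1}])

```text
clock: 4.27
eef_pos: [520.7, 19.5, 148.6]
tool_rot: [3.14, -0.001, 1.651]
force: [-2.6, 1.2, 11.3]
width: 44.7
```

At 11.3 N the cap is about 6 mm down, inside the 5 to 7 mm window. Now I twist it anticlockwise.

Emit:
send_rows(rows=[{"x":0,"y":0,"z":0,"roll":4,"claw":1},{"x":0,"y":0,"z":0,"roll":9,"claw":1},{"x":0,"y":0,"z":0,"roll":14,"claw":1},{"x":0,"y":0,"z":0,"roll":19,"claw":1},{"x":0,"y":0,"z":0,"roll":24,"claw":1}])

```text
clock: 4.68
eef_pos: [520.7, 19.6, 148.6]
tool_rot: [3.14, -0.0, 2.074]
force: [-2.2, 0.9, 10.8]
width: 44.7
```

```bash
python3 - <<'E'
from h import *
s=ctrl.read_state(); print(s["qpos"].round(2),s["eef_pos"].round(1),s["tool_rot"].round(3),s["force"].round(1),s["torque"].round(2),s["width"])
E
```

```text
[-0.23  0.59  0.2   1.97 -0.2   0.6   0.61] [520.7  19.6 148.6] [ 3.14  -0.     2.074] [-2.2  0.9 10.8] [ 0.09  0.57 -0.05] 44.72247811233788
```

The z torque is only 0.05 N m, far below slip level, so the cap turns freely. Carrying on to about 86° in all.

Emit:
send_rows(rows=[{"x":0,"y":0,"z":0,"roll":6,"claw":1},{"x":0,"y":0,"z":0,"roll":12,"claw":1},{"x":0,"y":0,"z":0,"roll":18,"claw":1},{"x":0,"y":0,"z":0,"roll":24,"claw":1},{"x":0,"y":0,"z":0,"roll":30,"claw":1}])

```text
clock: 5.1
eef_pos: [520.1, 19.7, 148.5]
tool_rot: [3.141, -0.0, 2.599]
force: [-4.7, 0.4, 9.9]
width: 44.6
```

Emit:
send_rows(rows=[{"x":0,"y":0,"z":0,"roll":7,"claw":1},{"x":0,"y":0,"z":0,"roll":14,"claw":1},{"x":0,"y":0,"z":0,"roll":21,"claw":1},{"x":0,"y":0,"z":0,"roll":27,"claw":1},{"x":0,"y":0,"z":0,"roll":32,"claw":1}])

```text
clock: 5.52
eef_pos: [519.9, 19.3, 148.5]
tool_rot: [-3.142, -0.0, -3.126]
force: [-3.4, 0.5, 10.6]
width: 45.0
```

Emit:
send_rows(rows=[{"x":0,"y":0,"z":0,"roll":0,"claw":1},{"x":0,"y":0,"z":0,"roll":0,"claw":1}])

```text
clock: 5.68
eef_pos: [519.9, 19.2, 148.4]
tool_rot: [3.142, -0.0, -3.131]
force: [-3.4, -0.1, 9.2]
width: 44.7
```

```bash
python3 - <<'E'
from h import *
s=ctrl.read_state(); print(s["qpos"].round(2),s["eef_pos"].round(1),s["tool_rot"].round(3),s["force"].round(1),s["torque"].round(2),s["width"])
im,d=ctrl.get_image("scene"); a=im[160:300,290:430]; cv2.imwrite("pics/c4.png",cv2.resize(a,(600,600)))
E
```

```text
[-0.01  0.58 -0.11  1.97  0.11  0.6   1.38] [519.9  19.2 148.4] [ 3.142 -0.    -3.131] [-3.4 -0.1  9.2] [-0.04  0.71  0.11] 44.73529658924801
```

View pics/c4.png

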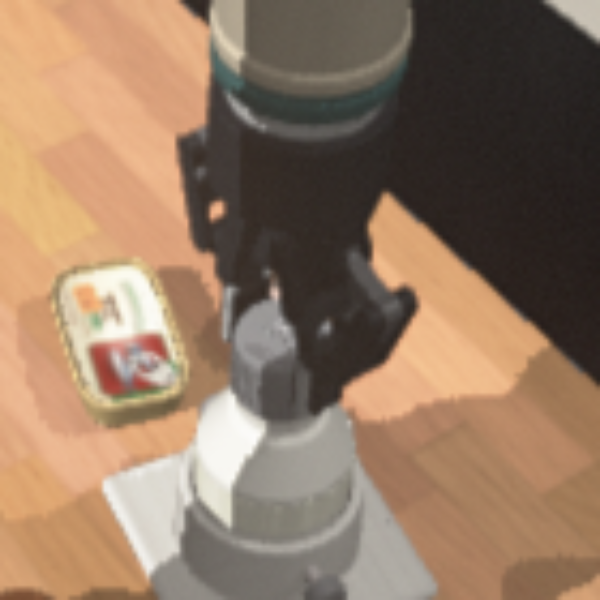

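The cap is at crop (265,360), pressed and turned by 86° with the gripper. I'll start lifting slowly and watch the force.

Emit:
send_rows(rows=[{"x":0,"y":0,"z":0.3,"roll":0,"claw":1},{"x":0,"y":0,"z":0.6,"roll":0,"claw":1},{"x":0,"y":0,"z":0.9,"roll":0,"claw":1},{"x":0,"y":0,"z":1.2,"roll":0,"claw":1},{"x":0,"y":0,"z":1.2,"roll":0,"claw":1}])

```text
clock: 6.15
eef_pos: [520.0, 19.1, 159.6]
tool_rot: [-3.141, -0.001, -3.131]
force: [-2.3, 0.7, 1.1]
width: 44.6
```

No downward pull 5 mm above the locked height, so the lugs are free. I'll lift the rest of the way.

Emit:
send_rows(rows=[{"x":0,"y":0,"z":0.8,"roll":0,"claw":1},{"x":0,"y":0,"z":1.8,"roll":0,"claw":1},{"x":0,"y":0,"z":2.9,"roll":0,"claw":1},{"x":0,"y":0,"z":4.1,"roll":0,"claw":1},{"x":0,"y":0,"z":5.3,"roll":0,"claw":1}])

```text
clock: 6.57
eef_pos: [521.1, 19.3, 213.7]
tool_rot: [3.141, 0.002, -3.131]
force: [-0.3, -0.6, -0.5]
width: 44.4
```

Emit:
send_rows(rows=[{"x":0,"y":0,"z":1.2,"roll":0,"claw":1},{"x":0,"y":0,"z":2.4,"roll":0,"claw":1},{"x":0,"y":0,"z":3.5,"roll":0,"claw":1},{"x":0,"y":0,"z":4.1,"roll":0,"claw":1},{"x":0,"y":0,"z":4.3,"roll":0,"claw":1}])

```text
clock: 6.98
eef_pos: [521.5, 19.4, 257.0]
tool_rot: [3.141, 0.003, -3.131]
force: [-0.1, 0.5, -0.1]
width: 44.8
```

Emit:
send_rows(rows=[{"x":0,"y":0,"z":0,"roll":0,"claw":1},{"x":0,"y":0,"z":0,"roll":0,"claw":1},{"x":0,"y":0,"z":0,"roll":0,"claw":1},{"x":0,"y":0,"z":0,"roll":0,"claw":1},{"x":0,"y":0,"z":0,"roll":0,"claw":1}])

```text
clock: 7.4
eef_pos: [520.1, 19.3, 254.8]
tool_rot: [-3.142, -0.001, -3.131]
force: [-0.5, 0.0, 0.4]
width: 44.7
```

```bash
python3 - <<'E'
from h import *
s=ctrl.read_state(); print(s["qd"].round(3).tolist(),s["eef_pos"].round(1),s["tool_rot"].round(3),s["force"].round(1),s["torque"].round(2),s["width"])
im,d=ctrl.get_image("scene"); a=im[120:300,270:450]; cv2.imwrite("pics/c5.png",cv2.resize(a,(600,600)))
P=pts("scene",d)
for r in ctrl.regions_of("scene","cap"):
    X=P[r["region"]&(d>0)]; X=X[X[:,2]>100]
    if len(X): print(r["confidence"],r["uv"],np.percentile(X,[1,50,99],axis=0).round(1))
m=(np.abs(P[...,2]-160)<15)&(np.hypot(P[...,0]-520,P[...,1]-18)<40); X=P[m]; print("neck",len(X),np.percentile(X,[2,50,98],axis=0).round(1))
for r in ctrl.place_of("scene","neck_top")+ctrl.place_of("scene","cap"): print(r)
E
```

```text
[0.002, -0.005, 0.002, -0.002, 0.0, -0.0, 0.0] [520.1  19.3 254.8] [-3.142e+00 -1.000e-03 -3.131e+00] [-0.5  0.   0.4] [0.02 0.01 0.03] 44.73423725838198
0.57 [353.9, 203.4] [[496.5   0.  238.7]
 [504.7  16.4 269.3]
 [528.2  39.3 273.7]]
neck 197 [[500.9   6.2 145.3]
 [514.8  13.5 156.2]
 [534.9  28.9 170.2]]
{'uv': [357.9, 237.3], 'confidence': 0.6}
{'uv': [293.3, 316.2], 'confidence': 0.98}
{'uv': [425.4, 321.1], 'confidence': 0.68}
{'uv': [358.0, 211.8], 'confidence': 0.6}
```

View pics/c5.png

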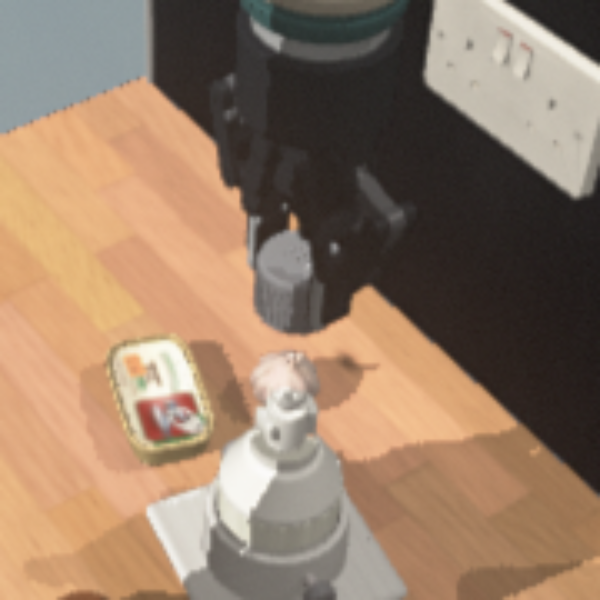

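The cap is off and held at crop (290,280), the neck with its insert is open at (290,420), and the garlic and tin stand where they were. Kinematics put the rim about 78 mm clear, so I'll go up 2 mm, let it settle and hand in.

Emit:
send_rows(rows=[{"x":0,"y":-0.05,"z":0.2,"roll":0,"claw":1},{"x":0,"y":-0.05,"z":0.2,"roll":0,"claw":1},{"x":0,"y":-0.05,"z":0.2,"roll":0,"claw":1},{"x":0,"y":-0.05,"z":0.2,"roll":0,"claw":1},{"x":0,"y":-0.05,"z":0.2,"roll":0,"claw":1}])

```text
clock: 8.02
eef_pos: [520.4, 18.8, 257.3]
tool_rot: [3.142, 0.0, -3.131]
force: [-0.0, 0.6, 0.6]
width: 44.9
```

```bash
python3 - <<'E'
from h import *
s=ctrl.read_state(); print(s["eef_pos"].round(1),s["tool_rot"].round(3),s["width"],abs(s["qd"]).max())
im,d=ctrl.get_image("top"); P=pts("top",d)
for q in ("salt_shaker","garlic","tin_sardines"):
    for r in ctrl.regions_of("top",q)[:1]:
        X=P[r["region"]&(d>0)]; X=X[X[:,2]>np.percentile(X[:,2],98)-5]; print(q,((X.min(0)+X.max(0))/2).round())
print(ctrl.finish_job())
E
```

```text
[520.4  18.8 257.3] [ 3.142  0.    -3.131] 44.85292176580344 0.001903637438013918
garlic [613. 125.  47.]
tin_sardines [531. 168.  25.]
the job is handed in; nothing more can be done
None
```

The bottle is open and the job is handed in, at about 8 s on the robot's clock. The gripper is holding the cap upright and still above the neck.

- **Opening:** I gripped the grey cap and pressed it about 6 mm down (11 N). I kept it pressed while turning it 86° anticlockwise, with almost no torque about the vertical, then lifted it straight off.
- **Final position:** the tool is at (520.4, 18.8, 257.3) mm and the arm is at rest, with a grip width of 44.9 mm. From the tool's travel, the rim is about 80 mm above the neck and within about 1 mm of the bottle's axis. The depth picture taken before the last 2 mm of lift gave about the same height.
- **Bystanders:** the garlic and tin measured within 1 mm of where they started. The network did not report the salt shaker in the last picture, so its place was not measured again. No move went near it, and no unexpected force showed.
- **Refused moves:** three early move calls were refused because "z" was missing. Nothing moved, and I resent them.

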